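# Park the punch rack in the corner stop

### The job

Before hammering starts, push the large punch rack (the oblong one with 15 punches) along the bench with the fingers, into the inside corner of the wooden L-shaped stop, until one long side lies flush against the stop's long arm and one short end is against its short arm. Push only on its plywood base: do not touch the punches, and do not lift, tip or carry the rack. Leave everything else on the bench where it is.

Things in the scene. Friction and masses are not known exactly. Their poses are not given: they have to be found in the camera images.
- rack: the large punch rack: a loose solid plywood block, 90 mm (its x) by 130 mm (its y), 40 mm high, about 0.3 to 0.8 kg, sliding flat on the bench. Origin: centre of its underside; z up. Half a turn about z makes no difference. It starts turned up to 0.4 rad from the stop, its centre short of the parked place by 50 to 100 mm along stop x and 60 to 140 mm along stop y
- rack_punches: the black upright steel punches fixed in the large rack's top, 3 by 5 of them, 9 mm thick, 22 mm apart, their tops 66 to 70 mm above the bench; not to be touched. Origin: the same as the rack's
- stop: L of two pale wooden battens 25 mm wide and high, fixed to the bench. Origin: the L's inside corner, at bench level. In its frame the long arm's inner face is x = 0, from y = 0 to -260 mm; the short arm's is y = 0, from x = 0 to -140 mm. The rack starts and ends in x < 0, y < 0: parked, its centre is at x = -45, y = -65 mm, its y axis along the stop's y (either way round)
- small_rack: the smaller, square punch rack: plywood block 70 x 70 mm, 40 mm high, with 9 black punches; to be left alone. Origin: centre of the underside
- bucket: small zinc bucket, 96 mm across the rim, 95 mm high, with craft sticks standing up to about 140 mm above the bench; bystander. Origin: centre of the underside
- jar: white jar with a black cap, 60 mm across, 65 mm high; bystander. Origin: centre of the underside
- mallet: mallet lying down: wooden handle 25 mm thick and 240 mm long along its x, head 36 mm thick and 95 mm wide at its +x end; bystander. Origin: on the bench under the handle, 110 mm from the head's axis
- lid: shallow green round tin lid, 100 mm across, 12 mm high; bystander. Origin: centre of the underside
- disc: wooden disc 48 mm across, 14 mm high; bystander. Origin: centre of the underside

How it is judged:
At the end, for the whole second after the job is handed in: The large rack stands flat and still in the inside corner of the stop: its centre within 5 mm of the parked place in both directions of the stop's frame, its long side within 0.04 rad of the long arm (x of rack in the frame of stop between -0.05 and -0.04 m and y of rack in the frame of stop between -0.07 and -0.06 m and angle between the y axis of rack and the y axis of stop, either way round below 0.04 rad and height (world z) of rack below 0.005 m and angle between rack's own z axis and vertical below 0.05 rad and linear speed of rack below 0.01 m/s); the robot touches nothing.
It fails at once if the large rack is lifted (over 8 mm) or tipped (over 0.12 rad) (height (world z) of rack above 0.008 m or angle between rack's own z axis and vertical above 0.12 rad).
It fails at once if the fingers touch the punches (over 2 N) (contact force between rack_punches and the fingers above 2 N).
It fails at once if another thing on the bench is moved by more than 20 mm (distance of any of small_rack, bucket, jar, mallet, lid, disc from where it was at the start of the episode above 0.02 m).
It also fails if it takes over 51 s, if anything falls off the work surface, if the arm or the gripper's body presses on something with over 40 N, if the wrist force passes 120 N, or if a joint passes its speed limit or range.

### The arm

A 7-joint arm with a two-finger parallel gripper is mounted at the origin on the work surface. World frame = base frame: x ahead of the robot, y to its left, z up, the work surface at z = 0. Lengths are in m, angles in rad, forces in N, time in s.
With the tool pointing down it reaches from about 0.425 to 0.925 m from the base axis. Payload 6.8 kg.
Tool frame: the origin (TCP) lies between the finger pads; the fingertips stand r.tcp_to_tips ahead of it and the grasp point (between the pads) is the TCP (r.tcp_to_tips is the distance from the TCP to the fingertips, in m); z points along the fingers, y is the line along which they close (so a half turn about z gives the same grasp; the last joint's range is limited). The gripper opens to 85 mm and grips with 20 to 120 N. Pads are 22 mm wide; open, the fingers measure 114 mm over their backs; the gripper's body (76 mm by 85 mm) begins 54 mm behind the grasp point. The pads swing forward as they close: fully open they stand 13 mm farther back than shut.
Start: joints at [-1.274, 0.477, 0.022, 1.555, -0.011, 1.109, -0.083], TCP at [0.266, 0.62, 0.25] pointing down, gripper open.
Joint ranges: [-2.96, 2.96], [-0.34, 2.1], [-1.41, 1.46], [0.24, 2.44], [-1.37, 4.51], [0.17, 1.92], [-2.96, 2.96]. Speed limits (rad/s): [2.39, 2.39, 3.14, 3.14, 3.14, 3.14, 3.14].

### API

Orientations are given as a rotation vector (axis times angle).
In Python, from bench import r gives the robot as it stands.
- The arm moves only by the tool servo_tool, never from a script. Its argument "commands" is a list of rows, each a list of 2 entries, a list of its own where there are three numbers: the shift along the tool's x, y, z normalised to -1 to 1, where 1 is 250 mm, then the turn, a rotation vector about the tool's x, y, z normalised to -1 to 1, where 1 is 90 degrees. In form: [[[dx, dy, dz], [ax, ay, az]], ...]. A call has 1 to 20 rows; each row is the pose to reach, as a shift and turn from the pose commanded when the call began, along the tool's axes at that moment; what a row does not reach only later rows make up. A row lasts 1/10 s, in which the tool goes at most 50 mm and 8.59 degrees, less where a joint would pass 70% of its speed; a pose out of reach is approached as far as the arm can. A call with a number of a shift or a turn outside -1 to 1 is refused whole. A call with a gripper value outside its range is refused whole. "claw" is the closure, from 0 (fully open) to 1 (shut), set as the call begins (left out, the last holds). The fingers move at their own pace and stop on an object; "squeeze" is the grip in N (left out, the last holds). Time passes only in rows, so rows that repeat a pose let the fingers close. It gives the time, the measured TCP pose, the force, the opening and the grip force at its end, in the units of the state.
- r.get_obs(): the state, without advancing time (a new reading comes with each control period).
- r.grab_frame(name): name is "side" or "top" or "wrist"; returns (picture, depth): 480x640x3 uint8, red, green, blue; 480x640 float32, m along the optical axis (not along the pixel's ray), 0 where there is no reading.
- r.camera_model(name): a dict with "fx", "fy", "cx", "cy" (pixels), "extrinsics" (4x4, takes a point from camera to world coordinates); the wrist camera has in their place "hand_eye" (4x4, takes a point from camera to tool coordinates, whose origin is the TCP and whose axes are the flange's). Camera axes: x right, y down, z forward; pixel columns grow to the right and rows downward; lengths in m; the calibration is good to about 2 mm. A picture is of the moment at which its call begins: read the wrist's pose just before it. camera_model takes no time and is no camera call.
- r.hand_in(): hands the job in; it is judged then, once.
Trained networks look in the newest picture that a camera, given by its name, has taken for a name from the list of things; names that differ only in an ending like _2 or _b are one class to them, and where a whole thing is asked for, a point or a joint stands for the part that bears it (a point fixed in the world has none). Each returns a list of dicts, best first, with "confidence" (0 to 1); they miss things now and then, are a little off and sometimes report something else, mostly with a low value. They report only what shows in the picture. A call takes as long as a camera call.
- r.boxes_of(camera, target): "uv" ([column, row] in pixels, amid what is visible of it).
- r.mark_of(camera, target): "uv" ([column, row] in pixels: a listed point, or the origin of a listed thing).
The state is a dict: "clock": time; "joints": joint angles; "qvel": joint speeds; "tau": joint torques, N m; "tcp_pos": TCP position; "orientation": TCP orientation; "contact_force": force on the tool from outside, world axes, zero at the start; "moment": the same for the moment, N m; "grip_width": finger opening in m; "gripper_force": force on a finger pad.
Only numpy, scipy, OpenCV 4.12 (cv2) and the standard library are available. Lean on these libraries where they do the work, as an engineer would, in place of code of your own. Each camera call takes 0.05 s, during which the arm holds its last target. There are 200 camera calls.

## Working session

There is one attempt and no reset: what is moved stays moved. The work goes in short steps, Python scripts to look and compute and a tool call to move; the robot and the scene stay as the last step left them, time stands still between calls to the robot, and variables do not carry over. Pictures are saved under pics/ and viewed, at most 10 in all, crops included, and the job is handed in when it is done.

Besides the shell and the picture viewer there is one more tool, called after "Emit:" in YAML: its name, and indented under it one key for each argument. servo_tool: Moves the arm, as the interface text tells. Scaled input: -1 to 1 covers 250 mm each way for a shift and 90 degrees each way for a turn. Its arguments: {"type":"object","properties":{"commands":{"type":"array"},"claw":{"type":"number"},"squeeze":{"type":"number"}},"required":["commands"]}

```bash
mkdir -p pics; ls; python3 - <<'E'
from bench import r
import cv2,numpy as np
o=r.get_obs();print(o['clock'],o['tcp_pos'],o['orientation'],r.tcp_to_tips)
for c in ['top','side']:
    p,d=r.grab_frame(c);cv2.imwrite(f'pics/{c}0.png',p[:,:,::-1]);np.savez(f'{c}0.npz',p=p,d=d)
    m=r.camera_model(c);K=np.array(m['extrinsics']);print(c,m['fx'],m['cx'],m['cy'],K.round(3).tolist())
    for t in ['rack','stop','small_rack','bucket','jar','mallet','lid','disc']:
        for q in r.mark_of(c,t)[:2]:
            u,v=q['uv'];z0=0
            ray=K[:3,:3]@[(u-m['cx'])/m['fx'],(v-m['cy'])/m['fy'],1]
            P=K[:3,3]-ray*K[2,3]/ray[2]
            print(c,t,np.round([u,v],1),round(q['confidence'],2),P.round(3))
E
```

```text
pics
0.0 [0.26562722 0.61994491 0.24932548] [-6.31432246e-01 -3.07724854e+00  2.81506759e-03] 0.019
top 520.8461995238305 308.4420818489726 226.98020116258985 [[-0.017, -0.981, 0.193, 0.406], [-1.0, 0.021, 0.017, -0.025], [-0.02, -0.193, -0.981, 1.034], [0.0, 0.0, 0.0, 1.0]]
top rack [392.9 245.2] 0.84 [ 0.569 -0.176  0.   ]
top stop [283.1 204.8] 0.71 [0.657 0.044 0.   ]
top small_rack [312.6 151.7] 0.74 [ 0.769 -0.019  0.   ]
top small_rack [233.4 231.7] 0.57 [0.603 0.145 0.   ]
top bucket [249.2 304.2] 0.6 [0.457 0.112 0.   ]
top bucket [520.5 270.7] 0.36 [ 0.513 -0.425  0.   ]
top jar [313.1 151.9] 0.96 [ 0.769 -0.02   0.   ]
top jar [516.9 270.1] 0.61 [ 0.514 -0.418  0.   ]
top mallet [519.7 267.5] 0.85 [ 0.519 -0.424  0.   ]
top mallet [393.7 244.6] 0.26 [ 0.57  -0.178  0.   ]
top lid [176.9 305.1] 0.72 [0.458 0.255 0.   ]
top disc [474.2 251.5] 0.88 [ 0.553 -0.337  0.   ]
side 582.8609076184771 319.96963033737194 249.5049315857903 [[1.0, -0.013, 0.024, 0.546], [-0.026, -0.634, 0.773, -1.156], [0.005, -0.773, -0.635, 0.949], [0.0, 0.0, 0.0, 1.0]]
side rack [317.8 298.2] 0.89 [ 0.572 -0.18  -0.   ]
side stop [347.8 236.7] 0.77 [0.656 0.051 0.   ]
side small_rack [327.8 212.3] 0.78 [0.608 0.161 0.   ]
side bucket [273.  225.7] 0.96 [0.458 0.103 0.   ]
side bucket [347.6 237.5] 0.69 [0.656 0.047 0.   ]
side jar [393.6 254.9] 0.59 [ 0.768 -0.026  0.   ]
side mallet [290.7 379.3] 0.65 [ 0.512 -0.412  0.   ]
side lid [271.7 196.2] 0.4 [0.449 0.244 0.   ]
side disc [309.7 347.1] 0.74 [ 0.551 -0.328  0.   ]
side disc [316.1 298.4] 0.73 [ 0.568 -0.18   0.   ]
```

View pics/top0.png

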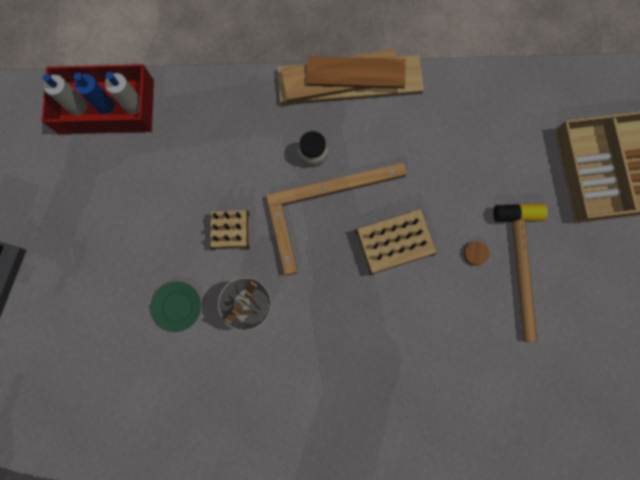

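View pics/side0.png

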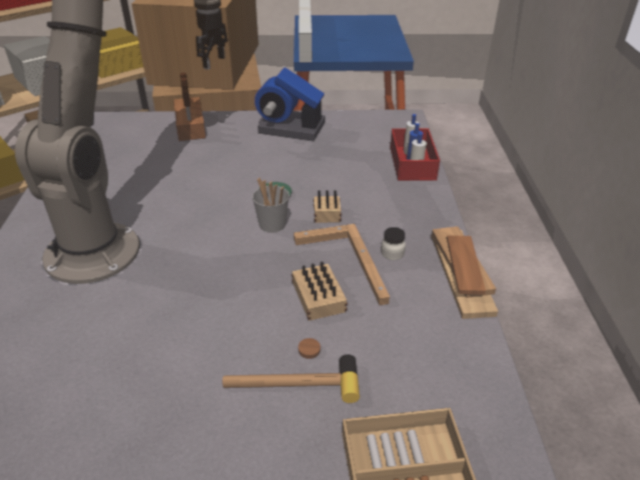

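The top view shows the rack at (396,241), the L's corner at about (276,203), its long arm running to (405,170), and its short arm to (290,270). The bucket is at (245,302) and the jar at (313,148). The networks' marks for the rack and stop fit the side view. Next I'll fit the edges from depth.

```bash
cat > h.py <<'E'
from bench import r
import cv2,numpy as np
from scipy.optimize import minimize
def cloud(c,p,d):
    m=r.camera_model(c);E=np.array(m['extrinsics'])
    v,u=np.mgrid[:480,:640]
    P=np.stack([(u-m['cx'])/m['fx']*d,(v-m['cy'])/m['fy']*d,d],-1)@E[:3,:3].T+E[:3,3]
    return P
def rect_fit(X,hx,hy,x0):
    # centre & yaw so that the points fill the rectangle
    def f(s):
        c,n=np.cos(s[2]),np.sin(s[2]);q=(X-s[:2])@np.array([[c,-n],[n,c]])
        return np.mean(np.minimum(np.hypot(np.maximum(abs(q[:,0])-hx,0),np.maximum(abs(q[:,1])-hy,0)),.01))*1e3
    return minimize(f,x0,method='Nelder-Mead',options=dict(xatol=1e-5,fatol=1e-6,maxiter=3000))
def rack(P,near,yaw0):
    M=(P[...,2]>.036)&(P[...,2]<.045)&(np.hypot(P[...,0]-near[0],P[...,1]-near[1])<.11)
    M=cv2.morphologyEx(M.astype(np.uint8),cv2.MORPH_CLOSE,np.ones((7,7)))
    X=P[(M>0)&(P[...,2]>.034)&(P[...,2]<.047)][:,:2]
    bx=cv2.minAreaRect((X*1e3).astype(np.float32))
    return X,bx
E
python3 - <<'E'
from h import *
for c in ['top','side']:
    a=np.load(f'{c}0.npz');P=cloud(c,a['p'],a['d'])
    print(c,'bench z',np.median(P[300:400,320:380,2] if c=='top' else P[300:360,360:400,2]))
    X,bx=rack(P,(.572,-.178),.2);print('rack',len(X),bx)
    cx=X.mean(0);f=[rect_fit(X,.045,.065,[*cx,y]) for y in(.1,-.3)];f=min(f,key=lambda q:q.fun);print(f.x.round(4),f.fun)
    # stop
    S=(P[...,2]>.018)&(P[...,2]<.032)&(P[...,0]>.5)&(P[...,0]<.74)&(P[...,1]<.1)&(P[...,1]>-.24)
    S&=np.hypot(P[...,0]-f.x[0],P[...,1]-f.x[1])>.095
    n,l,st,_=cv2.connectedComponentsWithStats(S.astype(np.uint8));k=1+np.argmax(st[1:,4])
    X=P[l==k][:,:2]
    def g(s):
        cc,n=np.cos(s[2]),np.sin(s[2]);q=(X-s[:2])@np.array([[cc,-n],[n,cc]])
        def dd(x0,x1,y0,y1):return np.hypot(np.maximum(np.maximum(x0-q[:,0],q[:,0]-x1),0),np.maximum(np.maximum(y0-q[:,1],q[:,1]-y1),0))
        return np.mean(np.minimum(np.minimum(dd(0,.025,-.26,.025),dd(-.14,.025,0,.025)),.01))*1e3
    b=min([minimize(g,[.655,.047,y],method='Nelder-Mead',options=dict(xatol=1e-5,fatol=1e-6,maxiter=3000)) for y in(.1,.25)],key=lambda q:q.fun)
    print('stop',len(X),b.x.round(4),b.fun)
    R=np.array([[np.cos(b.x[2]),-np.sin(b.x[2])],[np.sin(b.x[2]),np.cos(b.x[2])]])
    print('rack in stop',(R.T@(f.x[:2]-b.x[:2])).round(4),f.x[2]-b.x[2])
E
```

```text
top bench z 0.0012677169568029445
rack 2689 ((573.402587890625, -176.7947540283203), (90.71182250976562, 130.58706665039062), 16.607501983642578)
[ 0.5731 -0.1767  0.2897] 0.0006539396043914266
stop 2701 [0.6546 0.0465 0.216 ] 0.005420037250286844
rack in stop [-0.1274 -0.2005] 0.07366308056686188
side bench z 0.00018473274678432183
rack 1145 ((571.015869140625, -176.80633544921875), (91.61018371582031, 134.66587829589844), 16.446657180786133)
[ 0.5717 -0.1782  0.2876] 0.02341711316111526
stop 1269 [0.6534 0.0442 0.2161] 0.09282804379653416
rack in stop [-0.1275 -0.1997] 0.0714709482918574
```

```bash
cat >> h.py <<'E'
from scipy.spatial.transform import Rotation as Ro
C=np.array([.6543,.0460]);Y=.216
RS=np.array([[np.cos(Y),-np.sin(Y)],[np.sin(Y),np.cos(Y)]])
def w(sx,sy): return C+RS@[sx,sy]
def s(p): return RS.T@(np.array(p[:2])-C)
def units(R,frm,to): return (R.T@(np.array(to)-frm)/.25).round(3)
E
python3 - <<'E'
from h import *
o=r.get_obs();R=Ro.from_rotvec(o['orientation']).as_matrix();p=o['tcp_pos']
print(R.round(3))
# target: tool y along stop y, z down
ty=np.r_[RS[:,1],0];tz=np.array([0,0,-1.]);T=np.stack([np.cross(ty,tz),ty,tz],1)
print('turn',(Ro.from_matrix(R.T@T).as_rotvec()/(np.pi/2)).round(4))
A=np.array([.40,.42,.25]);B=np.array([.47,.2,.25]);Cc=np.array([.5,0,.25]);D=np.r_[w(-.21,-.2),.25]
print(units(R,p,A),units(T,A,B),units(T,B,Cc),units(T,Cc,D),D)
E
```

```text
[[-0.919  0.394  0.   ]
 [ 0.394  0.919  0.   ]
 [ 0.     0.    -1.   ]]
turn [ 0.      0.     -0.3952]
[-0.809 -0.526  0.001] [-0.085 -0.92   0.   ] [ 0.054 -0.807  0.   ] [ 0.198 -0.753  0.   ] [ 0.49204472 -0.19436061  0.25      ]
```

Emit:
servo_tool:
  commands:
    - [[-0.16,-0.1,0],[0,0,-0.07]]
    - [[-0.32,-0.2,0],[0,0,-0.14]]
    - [[-0.48,-0.31,0],[0,0,-0.21]]
    - [[-0.64,-0.41,0],[0,0,-0.28]]
    - [[-0.809,-0.526,0],[0,0,-0.35]]
    - [[-0.809,-0.526,0],[0,0,-0.395]]
    - [[-0.809,-0.526,0],[0,0,-0.395]]
    - [[-0.809,-0.526,0],[0,0,-0.395]]
  claw: 0

```text
clock: 1.7
tcp_pos: [0.3993, 0.4209, 0.2505]
orientation: [0.337, -3.123, -0.002]
contact_force: [-0.4, 0.5, 0.8]
grip_width: 0.0853
gripper_force: 0.0
```

Emit:
servo_tool:
  commands:
    - [[-0.03,-0.18,0],[0,0,0]]
    - [[-0.05,-0.37,0],[0,0,0]]
    - [[-0.07,-0.55,0],[0,0,0]]
    - [[-0.08,-0.74,0],[0,0,0]]
    - [[-0.085,-0.92,0],[0,0,0]]
    - [[-0.085,-0.92,0],[0,0,0]]

```text
clock: 2.3
tcp_pos: [0.4713, 0.1946, 0.2504]
orientation: [-0.325, 3.125, -0.004]
contact_force: [0.5, 0.2, -0.6]
grip_width: 0.0852
gripper_force: 0.0
```

Emit:
servo_tool:
  commands:
    - [[0.01,-0.16,0],[0,0,0]]
    - [[0.02,-0.32,0],[0,0,0]]
    - [[0.03,-0.48,0],[0,0,0]]
    - [[0.04,-0.64,0],[0,0,0]]
    - [[0.054,-0.807,0],[0,0,0]]
    - [[0.054,-0.807,0],[0,0,0]]

```text
clock: 2.9
tcp_pos: [0.5006, -0.0043, 0.2505]
orientation: [-0.327, 3.124, -0.003]
contact_force: [-0.2, 0.3, 0.6]
grip_width: 0.0856
gripper_force: 0.0
```

Emit:
servo_tool:
  commands:
    - [[0.04,-0.15,0],[0,0,0]]
    - [[0.08,-0.3,0],[0,0,0]]
    - [[0.12,-0.45,0],[0,0,0]]
    - [[0.16,-0.6,0],[0,0,0]]
    - [[0.198,-0.753,0],[0,0,0]]
    - [[0.198,-0.753,0],[0,0,0]]
    - [[0.198,-0.753,0],[0,0,0]]
    - [[0.198,-0.753,0],[0,0,0]]

```text
clock: 3.7
tcp_pos: [0.4928, -0.192, 0.2501]
orientation: [0.343, -3.123, -0.002]
contact_force: [-0.4, 0.4, 0.2]
grip_width: 0.0859
gripper_force: 0.0
```

```bash
cat > st.py <<'E'
from h import *
o=r.get_obs();R=Ro.from_rotvec(o['orientation']).as_matrix();p=o['tcp_pos']
print(round(o['clock'],2),p.round(4),'tcp in stop',s(p).round(4),'tool y in stop deg',np.degrees(np.arctan2(R[1,1],R[0,1])-Y).round(2),'z',R[:,2].round(3),'F',np.round(o['contact_force'],1),'Fstop',(RS.T@o['contact_force'][:2]).round(1),o['grip_width'],'q7',o['joints'][6].round(2))
E
python3 st.py
```

```text
3.7 [ 0.4928 -0.192   0.2501] tcp in stop [-0.2088 -0.1978] tool y in stop deg 90.16 z [-0.     0.001 -1.   ] F [-0.4  0.4  0.2] Fstop [-0.3  0.5] 0.08587300882718142 q7 2.14
```

Emit:
servo_tool:
  commands:
    - [[0,0,0.15],[0,0,0]]
    - [[0,0,0.3],[0,0,0]]
    - [[0,0,0.45],[0,0,0]]
    - [[0,0,0.58],[0,0,0]]
    - [[0,0,0.68],[0,0,0]]
    - [[0,0,0.76],[0,0,0]]
    - [[0,0,0.82],[0,0,0]]
    - [[0,0,0.856],[0,0,0]]
    - [[0,0,0.856],[0,0,0]]
    - [[0,0,0.856],[0,0,0]]
    - [[0,0,0.856],[0,0,0]]

```text
clock: 4.8
tcp_pos: [0.4926, -0.1945, 0.0371]
orientation: [-0.339, 3.122, -0.001]
contact_force: [0.4, 0.4, -0.3]
grip_width: 0.0855
gripper_force: 0.0
```

```bash
python3 st.py; python3 - <<'E'
from h import *
p,d=r.grab_frame('side');cv2.imwrite('pics/s1.png',cv2.resize(p[200:360,220:430,::-1],None,fx=3,fy=3))
E
```

```text
4.8 [ 0.4926 -0.1945  0.0371] tcp in stop [-0.2095 -0.2003] tool y in stop deg 90.0 z [ 0.002 -0.    -1.   ] F [ 0.4  0.4 -0.3] Fstop [0.5 0.3] 0.08553299339770352 q7 2.26
```

View pics/s1.png

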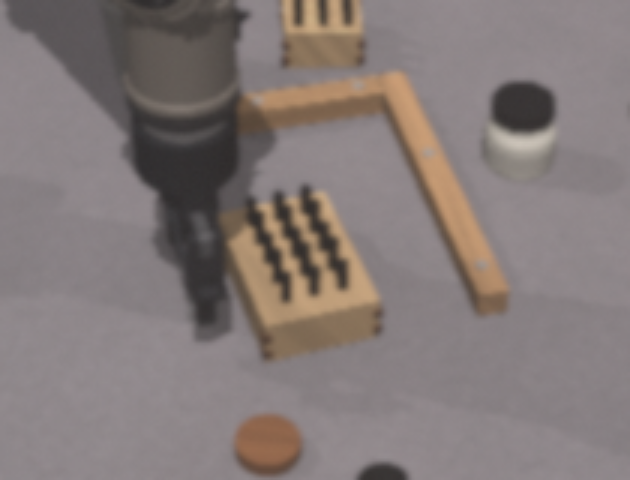

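The crop shows the open fingers beside the rack's near long side (fingertip at (205,320)), clear of the punches, with the bench free in front.

Emit:
servo_tool:
  commands:
    - [[-0.03,0,0],[0,0,0]]
    - [[-0.06,0,0],[0,0,0]]
    - [[-0.08,0,0],[0,0,0]]
    - [[-0.1,0,0],[0,0,0]]
    - [[-0.12,0,0],[0,0,0]]
    - [[-0.14,0,0],[0,0,0]]
    - [[-0.16,0,0],[0,0,0]]
    - [[-0.18,0,0],[0,0,0]]
    - [[-0.2,0,0],[0,0,0]]
    - [[-0.22,0,0],[0,0,0]]
    - [[-0.24,0,0],[0,0,0]]
    - [[-0.26,0,0],[0,0,0]]
    - [[-0.28,0,0],[0,0,0]]
    - [[-0.3,0,0],[0,0,0]]
    - [[-0.32,0,0],[0,0,0]]
    - [[-0.34,0,0],[0,0,0]]
    - [[-0.36,0,0],[0,0,0]]
    - [[-0.38,0,0],[0,0,0]]
    - [[-0.39,0,0],[0,0,0]]
    - [[-0.39,0,0],[0,0,0]]

```text
clock: 6.85
tcp_pos: [0.588, -0.1736, 0.0365]
orientation: [-0.338, 3.122, -0.0]
contact_force: [-1.0, 0.1, 0.0]
grip_width: 0.0853
gripper_force: 0.2
```

```bash
cat > rk.py <<'E'
from h import *
import sys
n=np.array([float(sys.argv[1]),float(sys.argv[2])])
for c in sys.argv[3:]:
    p,d=r.grab_frame(c);P=cloud(c,p,d)
    X,bx=rack(P,w(*n),Y)
    f=min([rect_fit(X,.045,.065,[*w(*n),y]) for y in(Y-.05,Y+.05)],key=lambda q:q.fun)
    print(c,len(X),'rack in stop',s(f.x[:2]).round(4),'yaw',round(f.x[2]-Y,4),'fit',round(f.fun,4),bx[1])
    cv2.imwrite(f'pics/last_{c}.png',p[:,:,::-1])
E
python3 st.py; python3 rk.py -.056 -.2 side top
```

```text
6.85 [ 0.588  -0.1736  0.0365] tcp in stop [-0.1118 -0.2003] tool y in stop deg 89.99 z [ 0.001 -0.    -1.   ] F [-1.   0.1  0. ] Fstop [-0.9  0.3] 0.08526990479159854 q7 2.18
side 867 rack in stop [-0.0565 -0.2048] yaw -0.0295 fit 0.4429 (112.86770629882812, 135.87237548828125)
top 973 rack in stop [-0.0524 -0.1995] yaw -0.047 fit 0.0514 (70.61776733398438, 127.6559066772461)
```

Emit:
servo_tool:
  commands:
    - [[-0.008,0,0],[0,0,0]]
    - [[-0.016,0,0],[0,0,0]]
    - [[-0.024,0,0],[0,0,0]]
    - [[-0.032,0,0],[0,0,0]]
    - [[-0.038,0,0],[0,0,0]]
    - [[-0.038,0,0],[0,0,0]]

```text
clock: 7.55
tcp_pos: [0.5955, -0.1724, 0.0364]
orientation: [0.337, -3.122, 0.0]
contact_force: [-5.1, -1.5, 2.9]
grip_width: 0.0856
gripper_force: 2.4
```

```bash
python3 st.py
```

```text
7.55 [ 0.5955 -0.1724  0.0364] tcp in stop [-0.1043 -0.2007] tool y in stop deg 89.93 z [-0.001 -0.    -1.   ] F [-5.1 -1.5  2.9] Fstop [-5.3 -0.4] 0.08556079092497351 q7 2.17
```

Emit:
servo_tool:
  commands:
    - [[-0.004,0,0],[0,0,0]]
    - [[-0.008,0,0],[0,0,0]]
    - [[-0.012,0,0],[0,0,0]]
    - [[-0.012,0,0],[0,0,0]]

```text
clock: 7.95
tcp_pos: [0.5981, -0.1718, 0.0363]
orientation: [0.337, -3.121, 0.0]
contact_force: [-5.8, -0.4, 5.2]
grip_width: 0.0857
gripper_force: 3.0
```

```bash
python3 st.py
```

```text
7.95 [ 0.5981 -0.1718  0.0363] tcp in stop [-0.1016 -0.2007] tool y in stop deg 89.93 z [-0.002 -0.    -1.   ] F [-5.8 -0.4  5.2] Fstop [-5.8  0.9] 0.08568458858764687 q7 2.17
```

Emit:
servo_tool:
  commands:
    - [[-0.004,0,0],[0,0,0]]
    - [[-0.008,0,0],[0,0,0]]
    - [[-0.012,0,0],[0,0,0]]
    - [[-0.012,0,0],[0,0,0]]

```text
clock: 8.35
tcp_pos: [0.5982, -0.1718, 0.036]
orientation: [0.335, -3.116, -0.001]
contact_force: [-13.0, -2.0, 9.4]
grip_width: 0.0854
gripper_force: 6.5
```

```bash
python3 st.py
```

```text
8.35 [ 0.5982 -0.1718  0.036 ] tcp in stop [-0.1015 -0.2007] tool y in stop deg 89.89 z [-0.007  0.    -1.   ] F [-13.   -2.    9.4] Fstop [-13.1   0.8] 0.0853753241686156 q7 2.17
```

The force rose with no motion, so the rack is against the long arm. Back off and lift.

Emit:
servo_tool:
  commands:
    - [[0.02,0,0],[0,0,0]]
    - [[0.08,0,0],[0,0,0]]
    - [[0.16,0,0],[0,0,0]]
    - [[0.2,0,-0.04],[0,0,0]]
    - [[0.2,0,-0.2],[0,0,0]]
    - [[0.2,0,-0.36],[0,0,0]]
    - [[0.2,0,-0.5],[0,0,0]]
    - [[0.2,0,-0.6],[0,0,0]]
    - [[0.2,0,-0.6],[0,0,0]]
    - [[0.2,0,-0.6],[0,0,0]]
  claw: 0.5

```text
clock: 9.35
tcp_pos: [0.5543, -0.1809, 0.1874]
orientation: [-0.338, 3.12, -0.001]
contact_force: [-0.2, 1.2, -0.9]
grip_width: 0.0423
gripper_force: 0.0
```

```bash
python3 st.py; python3 rk.py -.045 -.2 side top;  python3 - <<'E'
from h import *
o=r.get_obs();R=Ro.from_rotvec(o['orientation']).as_matrix();p=o['tcp_pos']
T=np.c_[np.r_[RS[:,1],0],np.r_[RS[:,0],0],[0,0,-1]];T2=T*[-1,-1,1]
for t in(T,T2):print((Ro.from_matrix(R.T@t).as_rotvec()/(np.pi/2)).round(3))
E
```

```text
9.35 [ 0.5543 -0.1809  0.1874] tcp in stop [-0.1463 -0.2002] tool y in stop deg 90.01 z [ 0.003 -0.    -1.   ] F [-0.2  1.2 -0.9] Fstop [0.1 1.2] 0.04226079553962477 q7 2.14
side 1092 rack in stop [-0.0462 -0.2039] yaw 0.0043 fit 0.0357 (91.85613250732422, 136.6978302001953)
top 2105 rack in stop [-0.0442 -0.2032] yaw 0.0038 fit 0.0006 (90.51073455810547, 130.19789123535156)
[-0.    -0.001  1.   ]
[ 0.001 -0.    -1.   ]
```

Emit:
servo_tool:
  commands:
    - [[-0.04,-0.05,0],[0,0,0.09]]
    - [[-0.08,-0.1,0],[0,0,0.18]]
    - [[-0.12,-0.15,0],[0,0,0.27]]
    - [[-0.17,-0.2,0],[0,0,0.36]]
    - [[-0.21,-0.25,0],[0,0,0.45]]
    - [[-0.25,-0.3,0],[0,0,0.54]]
    - [[-0.29,-0.34,0],[0,0,0.63]]
    - [[-0.33,-0.39,0],[0,0,0.72]]
    - [[-0.377,-0.447,0],[0,0,0.81]]
    - [[-0.377,-0.447,0],[0,0,0.9]]
    - [[-0.377,-0.447,0],[0,0,0.98]]
    - [[-0.377,-0.447,0],[0,0,1]]
    - [[-0.377,-0.447,0],[0,0,1]]
    - [[-0.377,-0.447,0],[0,0,1]]

```text
clock: 10.85
tcp_pos: [0.6691, -0.27, 0.1857]
orientation: [-1.966, -2.449, 0.0]
contact_force: [0.4, -0.4, 1.1]
grip_width: 0.0429
gripper_force: 0.0
```

```bash
python3 st.py
```

```text
10.85 [ 0.6691 -0.27    0.1857] tcp in stop [-0.0532 -0.3118] tool y in stop deg 0.12 z [-0.001  0.    -1.   ] F [ 0.4 -0.4  1.1] Fstop [ 0.3 -0.5] 0.04292965763197483 q7 0.88
```

Emit:
servo_tool:
  commands:
    - [[0,0,0.15],[0,0,0]]
    - [[0,0,0.28],[0,0,0]]
    - [[0,0,0.4],[0,0,0]]
    - [[0,0,0.48],[0,0,0]]
    - [[0,0,0.54],[0,0,0]]
    - [[0,0,0.575],[0,0,0]]
    - [[0,0,0.585],[0,0,0]]
    - [[0,0,0.585],[0,0,0]]
    - [[0,0,0.585],[0,0,0]]

```text
clock: 11.75
tcp_pos: [0.6701, -0.2706, 0.0413]
orientation: [1.968, 2.446, 0.001]
contact_force: [-0.4, 1.4, 0.9]
grip_width: 0.043
gripper_force: 0.0
```

Emit:
servo_tool:
  commands:
    - [[0.04,0,0],[0,0,0]]
    - [[0.08,0,0],[0,0,0]]
    - [[0.11,0,0],[0,0,0]]
    - [[0.13,0,0],[0,0,0]]
    - [[0.15,0,0],[0,0,0]]
    - [[0.17,0,0],[0,0,0]]
    - [[0.2,0,0],[0,0,0]]
    - [[0.23,0,0],[0,0,0]]
    - [[0.26,0,0],[0,0,0]]
    - [[0.26,0,0],[0,0,0]]

```text
clock: 12.75
tcp_pos: [0.6554, -0.2047, 0.04]
orientation: [-1.967, -2.448, -0.001]
contact_force: [0.5, 0.6, 0.2]
grip_width: 0.0425
gripper_force: 0.0
```

```bash
python3 st.py; python3 rk.py -.045 -.16 side top
```

```text
12.75 [ 0.6554 -0.2047  0.04  ] tcp in stop [-0.0526 -0.2451] tool y in stop deg 0.07 z [-0.     0.002 -1.   ] F [0.5 0.6 0.2] Fstop [0.6 0.5] 0.04253838952568202 q7 0.89
side 385 rack in stop [-0.0472 -0.1879] yaw -0.0474 fit 1.2701 (90.07390594482422, 158.09678649902344)
top 200 rack in stop [-0.045 -0.16 ] yaw -0.05 fit 0.0 (24.955989837646484, 52.67613220214844)
```

```bash
python3 -c "
import cv2
a=cv2.imread('pics/last_side.png')[200:360,250:430];b=cv2.imread('pics/last_top.png')[130:290,250:430]
cv2.imwrite('pics/v2.png',cv2.resize(cv2.hconcat([a,b]),None,fx=2.2,fy=2.2))"
```

```text
(no output)
```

View pics/v2.png

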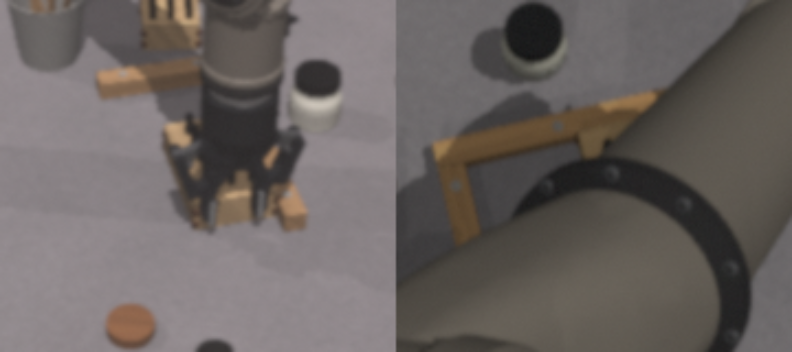

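The side crop shows both fingers flat against the rack's short end at (235,205). The rack stands upright along the long arm, and the jar is clear. Keep pushing.

Emit:
servo_tool:
  commands:
    - [[0.02,0,0],[0,0,0]]
    - [[0.04,0,0],[0,0,0]]
    - [[0.06,0,0],[0,0,0]]
    - [[0.08,0,0],[0,0,0]]
    - [[0.1,0,0],[0,0,0]]
    - [[0.12,0,0],[0,0,0]]
    - [[0.14,0,0],[0,0,0]]
    - [[0.16,0,0],[0,0,0]]
    - [[0.18,0,0],[0,0,0]]
    - [[0.2,0,0],[0,0,0]]
    - [[0.22,0,0],[0,0,0]]
    - [[0.24,0,0],[0,0,0]]
    - [[0.26,0,0],[0,0,0]]
    - [[0.28,0,0],[0,0,0]]
    - [[0.3,0,0],[0,0,0]]
    - [[0.32,0,0],[0,0,0]]
    - [[0.34,0,0],[0,0,0]]
    - [[0.36,0,0],[0,0,0]]
    - [[0.375,0,0],[0,0,0]]
    - [[0.375,0,0],[0,0,0]]

```text
clock: 14.85
tcp_pos: [0.6352, -0.1139, 0.04]
orientation: [-1.968, -2.448, -0.001]
contact_force: [-0.3, 0.4, 0.2]
grip_width: 0.0428
gripper_force: 0.1
```

```bash
python3 st.py; python3 rk.py -.045 -.075 side
```

```text
14.85 [ 0.6352 -0.1139  0.04  ] tcp in stop [-0.0529 -0.1521] tool y in stop deg 0.03 z [-0.001  0.001 -1.   ] F [-0.3  0.4  0.2] Fstop [-0.2  0.4] 0.04281945022126605 q7 0.79
side 344 rack in stop [-0.0467 -0.0974] yaw -0.0601 fit 0.9754 (89.6951675415039, 158.13528442382812)
```

11 mm remain. I'll go slowly until the force shows contact.

Emit:
servo_tool:
  commands:
    - [[0.01,0,0],[0,0,0]]
    - [[0.02,0,0],[0,0,0]]
    - [[0.028,0,0],[0,0,0]]
    - [[0.036,0,0],[0,0,0]]
    - [[0.042,0,0],[0,0,0]]
    - [[0.046,0,0],[0,0,0]]
    - [[0.05,0,0],[0,0,0]]
    - [[0.05,0,0],[0,0,0]]

```text
clock: 15.7
tcp_pos: [0.6326, -0.1026, 0.04]
orientation: [-1.969, -2.447, -0.0]
contact_force: [-0.6, -2.7, -1.0]
grip_width: 0.0427
gripper_force: 0.9
```

```bash
python3 st.py
```

```text
15.7 [ 0.6326 -0.1026  0.04  ] tcp in stop [-0.053  -0.1405] tool y in stop deg -0.01 z [-0.  0. -1.] F [-0.6 -2.7 -1. ] Fstop [-1.2 -2.5] 0.0427134054523242 q7 0.78
```

Emit:
servo_tool:
  commands:
    - [[0.004,0,0],[0,0,0]]
    - [[0.008,0,0],[0,0,0]]
    - [[0.012,0,0],[0,0,0]]
    - [[0.012,0,0],[0,0,0]]

```text
clock: 16.1
tcp_pos: [0.6324, -0.1017, 0.0404]
orientation: [1.969, 2.445, -0.002]
contact_force: [2.5, -5.7, -2.6]
grip_width: 0.0425
gripper_force: 3.2
```

```bash
python3 st.py
```

```text
16.1 [ 0.6324 -0.1017  0.0404] tcp in stop [-0.053  -0.1396] tool y in stop deg -0.07 z [ 0.001 -0.003 -1.   ] F [ 2.5 -5.7 -2.6] Fstop [ 1.2 -6.1] 0.042533259097199766 q7 0.77
```

Emit:
servo_tool:
  commands:
    - [[0.004,0,0],[0,0,0]]
    - [[0.008,0,0],[0,0,0]]
    - [[0.008,0,0],[0,0,0]]
    - [[-0.02,0,0],[0,0,0]]
    - [[-0.08,0,0],[0,0,0]]
    - [[-0.16,0,0],[0,0,0]]
    - [[-0.2,0,-0.05],[0,0,0]]
    - [[-0.2,0,-0.2],[0,0,0]]
    - [[-0.2,0,-0.36],[0,0,0]]
    - [[-0.2,0,-0.52],[0,0,0]]
    - [[-0.3,0,-0.68],[0,0,0]]
    - [[-0.5,0,-0.8],[0,0,0]]
    - [[-0.7,0,-0.8],[0,0,0]]
    - [[-0.7,0,-0.8],[0,0,0]]
    - [[-0.7,0,-0.8],[0,0,0]]

```text
clock: 17.6
tcp_pos: [0.6687, -0.2739, 0.2411]
orientation: [1.974, 2.443, -0.001]
contact_force: [0.1, 1.1, 0.6]
grip_width: 0.0425
gripper_force: 0.0
```

```bash
python3 st.py; python3 rk.py -.045 -.065 side top
```

```text
17.6 [ 0.6687 -0.2739  0.2411] tcp in stop [-0.0545 -0.3155] tool y in stop deg -0.26 z [ 0.001 -0.001 -1.   ] F [0.1 1.1 0.6] Fstop [0.3 1.1] 0.042508524220062585 q7 0.86
side 762 rack in stop [-0.0467 -0.067 ] yaw -0.012 fit 0.0219 (89.40555572509766, 137.383544921875)
top 2590 rack in stop [-0.0447 -0.0647] yaw 0.0009 fit 0.0004 (90.38385772705078, 130.2392578125)
```

View pics/last_top.png

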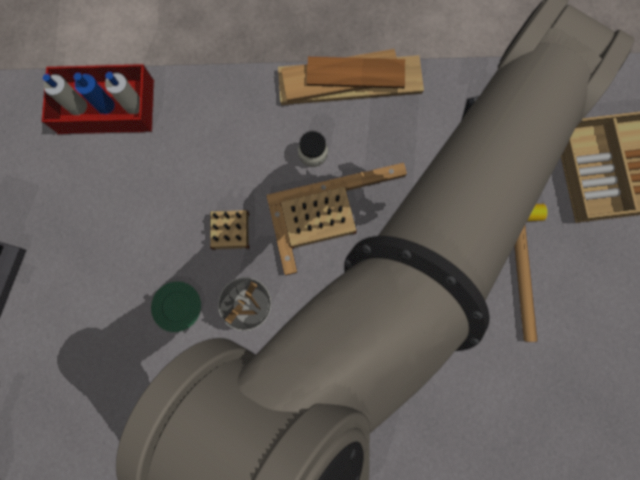

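The rack sits in the corner, around (318,213), flush with both arms. The top view puts it at (-44.7, -64.7) mm with a yaw of 0.001 rad. The jar, lid, bucket and small rack haven't moved.

```bash
python3 -c "
from bench import r
print(r.hand_in())"
```

```text
the job is handed in; nothing more can be done
None
```

The large punch rack is parked flush in the inside corner of the stop, measured from the top camera within 1 mm of the parked place and 0.001 rad of the long arm, and the job was handed in at about 18 s; the hand-in gave no verdict.

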